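Mesh the pumice head with the scrubber handle and keep it pressed home

TASK

Take the attachment with the rectangular pumice stone out of the slotted rack, turn it until its cross-shaped stem meshes with the cross-shaped socket on top of the scrubber handle that stands in the wall caddy, and slide it fully home against the spring inside. Finish while holding: keep gripping it upright and keep pressing it down, because the spring lifts it again when it is let go. Leave all the other things where they are.

Things in the scene. Friction and masses are not known exactly. Their poses are not given: they have to be found in the camera images.
- pumice (a point): Centre of the pumice stone of the attachment to fit: grey block 30 (x) by 46 (y) by 44 (z) mm, gripped across its 30 mm (x axis). Below it, coaxial: white round flange 44 mm across, 6 mm thick (underside 28 mm below this point), then the stem (see stem_tip). z up; about 60 g. Starts upright in one of the rack's three places, flange resting on the rails.
- stem_tip (a point): Middle of the lower end of its white stem, 52 mm below the stone's centre. Stem: 24 mm long, cross-shaped section, two ribs 6 mm wide and 22 mm from end to end along this point's x and y axes (the same as the stone's); the lowest 5 mm step down to ribs 3 mm wide and 18 mm long.
- socket (a point): Centre of the mouth of the cross-shaped socket in the grey hub on top of the scrubber handle, level with the hub's flat top. Two slots 8 mm wide, 25 mm from end to end, along this point's x and y axes, 28 mm deep; any quarter turn of the stem fits. z up. Home: flange underside on this mouth, stone's centre 28 mm above it. The hub can turn about z, but stiffly (0.05 N m).
- handle: Scrubber handle, a white upright cylinder 56 mm across and 93 mm high, fixed in the lime-green caddy; the hub's top stands 2 mm above its rim, 145 mm above the counter. Origin: centre of its underside.
- foot (a joint): Steel sprung foot, a 7 mm pin in the middle of the socket: how far it is pushed down, m. 0 when free, its top then 12 mm below the mouth; 0.012 when the stem is fully home. The spring pushes up with 3 N at 0 and about 8 N at 0.012.
- rack: White slotted rack on the counter, fixed, 72 (x) by 270 (y) by 45 (z) mm: two rails along its y axis with a 28 mm gap between them, bridged by dividers; three places at y = -85, 0 and +85 mm. Origin: centre of its underside. Three attachments hang in it in any order.
- caddy: Lime-green plastic caddy, fixed, hung by two suction cups on a low tiled upstand (135 mm high) behind it: 130 (x) by 360 (y) mm, front and side rims 26 to 32 mm high, back 85 mm. Origin under the centre of its floor, 45 mm above the counter. Handle, tumbler and soap case stand in it at y = -115, 0, +115 mm in any order.
- dome (a point): Other attachment in the rack, not to be touched: white dome 38 mm across, top 18 mm above this point, same stem and flange; the point is 40 mm above the stem's tip.
- disc (a point): Other attachment in the rack, not to be touched: grey round disc 44 mm across, top 12 mm above this point, same stem and flange; the point is 40 mm above the stem's tip.
- tumbler (a point): Centre of the glass tumbler in the caddy, 70 mm across, 90 mm high.
- soap_case (a point): Centre of the flip-top soap case in the caddy, 100 by 68 by 36 mm.
- comb (a point): Centre of the black comb lying on the counter, 150 by 31 by 5 mm.
- clipper (a point): Centre of the steel nail clipper on the counter, 60 by 12 by 14 mm.
- toothbrush (a point): Handle of a white toothbrush lying on the counter, 190 by 12 mm, 16 mm high.
- bottle (a point): Centre of a clear bottle standing on the counter, 60 mm across, 170 mm high.
Mind the look-alikes: they are no part of the job. Leave any turquoise look-alike of the part that bears pumice alone.

How it is judged:
By the outcome, as a careful person would: the job done as asked, in the order asked, and still so for the second after the job is handed in, while the arm keeps its last pose, push and grip.
It also fails if it takes over 37 s, if anything falls off the work surface, if the arm or the gripper's body presses on something with over 40 N, if the wrist force passes 120 N, or if a joint passes its speed limit or range.

ROBOT

A 6-joint arm with a two-finger parallel gripper is mounted at the origin on the work surface. World frame = base frame: x ahead of the robot, y to its left, z up, the work surface at z = 0. Lengths are in m, angles in rad, forces in N, time in s.
With the tool pointing down it reaches from about 0.35 to 1 m from the base axis. Payload 7.1 kg.
Tool frame: the origin (TCP) lies between the finger pads; the fingertips stand 22 mm ahead of it and the grasp point (between the pads) lies 3 mm ahead of it; z points along the fingers, y is the line along which they close (so a half turn about z gives the same grasp; the last joint's range is limited). The gripper opens to 85 mm and grips with 20 to 120 N. Pads are 22 mm wide; open, the fingers measure 114 mm over their backs; the gripper's body (76 mm by 85 mm) begins 54 mm behind the grasp point. The pads swing forward as they close: fully open they stand 13 mm farther back than shut.
Start: joints at [-1.137, 0.423, 1.63, -0, 1.089, -0.019], TCP at [0.273, -0.562, 0.253] pointing down, gripper open.
Joint ranges: [-3, 3], [-0.9, 2.11], [0.09, 2.58], [-1.31, 4.45], [0.11, 2.69], [-2.54, 2.54]. Speed limits (rad/s): [2.39, 2.39, 3.01, 3.14, 3.14, 3.14].

INTERFACE

Orientations are given as a rotation vector (axis times angle).
In Python, from rig import manip gives the robot as it stands. The module is installed in compiled form; this text tells all that it offers. Calls block until the motion is done:
- manip.move_to(position, orientation): joint-space move of the TCP to a pose.
- manip.servo_line(position, orientation=None, rate=0.15): straight line of the TCP; orientation=None keeps the orientation; rate is the mean speed in m/s.
- manip.set_joints(angles): joint-space move.
- manip.command_gripper(opening, f_grip=None): finger opening in m; f_grip is the grip in N (None keeps the last); returns when the fingers have stopped.
- manip.hold(seconds).
- manip.solve_ik(position, orientation): joint angles nearest the present ones, or None.
- manip.camera(name): name is "scene" or "top" or "wrist"; returns a dict with "image" (480x640x3 uint8, red, green, blue), "fx", "fy", "cx", "cy" (pixels), "cam_to_world" (4x4, takes a point from camera to world coordinates); the wrist camera has in their place "mount" (4x4, takes a point from camera to tool coordinates, whose origin is the TCP and whose axes are the flange's). Camera axes: x right, y down, z forward; pixel columns grow to the right and rows downward; lengths in m; the calibration is good to about 2 mm. A picture is of the moment at which its call begins: read the wrist's pose just before it. There is no depth.
A pose or a line that the arm cannot do raises manip.IKError and nothing moves.
- manip.sign_off(): hands the job in; it is judged then, once.
Readings, each from a call of its own:
- manip.get_time(): time.
- manip.get_joint_positions(): joint angles.
- manip.get_joint_vel(): joint speeds.
- manip.get_tau(): joint torques, N m.
- manip.get_position(): TCP position.
- manip.get_ee_rot(): TCP orientation.
- manip.get_contact_force(): force on the tool from outside, world axes, zero at the start.
- manip.get_torque(): the same for the moment, N m.
- manip.get_width(): finger opening in m.
- manip.get_grip_force(): force on a finger pad.
Only numpy, scipy, OpenCV 4.12 (cv2) and the standard library are available. Lean on these libraries where they do the work, as an engineer would, in place of code of your own. Each camera call takes 0.05 s, during which the arm holds its last target. There are 200 camera calls.

## Working session

There is one attempt and no reset: what is moved stays moved. The work goes in short steps, each a Python script; the robot and the scene stay as the last script left them, time stands still between calls to the robot, and variables do not carry over. Pictures are saved under pics/ and viewed, at most 10 in all, crops included, and the job is handed in when it is done.

```bash
mkdir -p pics; cat > h.py <<'E'
import numpy as np, cv2
from scipy.spatial.transform import Rotation as R
from rig import manip
def snap(name, fn):
    p=np.array(manip.get_position()); r=np.array(manip.get_ee_rot())
    c=manip.camera(name); cv2.imwrite(fn,c["image"][:,:,::-1])
    if "mount" in c:
        T=np.eye(4); T[:3,:3]=R.from_rotvec(r).as_matrix(); T[:3,3]=p
        c["cam_to_world"]=T@np.array(c["mount"])
    M=np.array(c["cam_to_world"]); K=np.array([[c["fx"],0,c["cx"]],[0,c["fy"],c["cy"]],[0,0,1]])
    np.savez(fn.replace(".png",".npz"),M=M,K=K); return c
def ray(fn,u,v,z):
    d=np.load(fn.replace(".png",".npz")); M=d["M"]; w=M[:3,:3]@np.linalg.inv(d["K"])@[u,v,1]
    return M[:3,3]+w*(z-M[2,3])/w[2]
def proj(fn,P):
    d=np.load(fn.replace(".png",".npz")); M=np.linalg.inv(d["M"]); q=d["K"]@(M[:3,:3]@P+M[:3,3]); return q[:2]/q[2]
def down(a):  # tool pointing down, closing line (tool y) along world angle a
    y=np.array([np.cos(a),np.sin(a),0]); z=np.array([0,0,-1.]); return R.from_matrix(np.column_stack([np.cross(y,z),y,z])).as_rotvec()
E
python3 - <<'E'
from h import *
for n in("scene","top"):
    c=snap(n,f"pics/{n}.png"); print(n,c["fx"],np.round(c["cam_to_world"],3).tolist())
print(manip.get_time(),manip.get_ee_rot(), R.from_rotvec(manip.get_ee_rot()).as_matrix().round(2).tolist(), np.round(manip.camera("wrist")["mount"],3).tolist())
E
```

```text
scene 546.1012011506687 [[-0.859, 0.363, -0.362, 0.902], [0.512, 0.583, -0.63, 0.768], [-0.018, -0.727, -0.687, 0.913], [0.0, 0.0, 0.0, 1.0]]
top 586.3066579554348 [[-0.028, -0.991, 0.132, 0.293], [-1.0, 0.027, -0.013, 0.03], [0.009, -0.133, -0.991, 1.589], [0.0, 0.0, 0.0, 1.0]]
0.1 [-3.06011444e+00 -7.04952764e-01  4.39625599e-04] [[0.9, 0.44, -0.0], [0.44, -0.9, 0.0], [0.0, -0.0, -1.0]] [[0.001, -0.948, -0.319, 0.082], [1.0, 0.001, -0.0, 0.001], [0.0, -0.319, 0.948, -0.121], [0.0, 0.0, 0.0, 1.0]]
```

View pics/top.png

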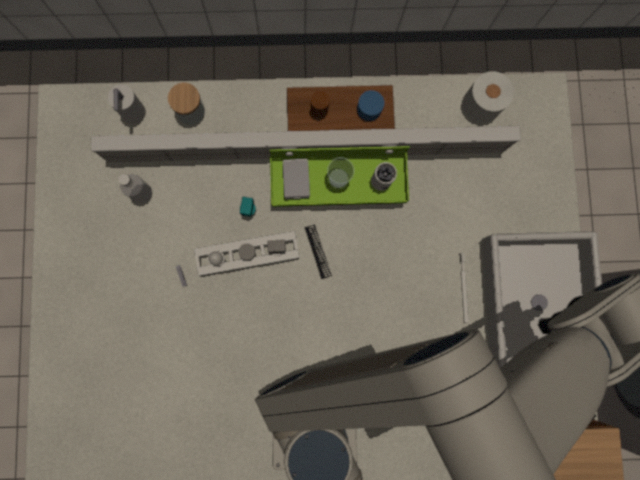

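View pics/scene.png

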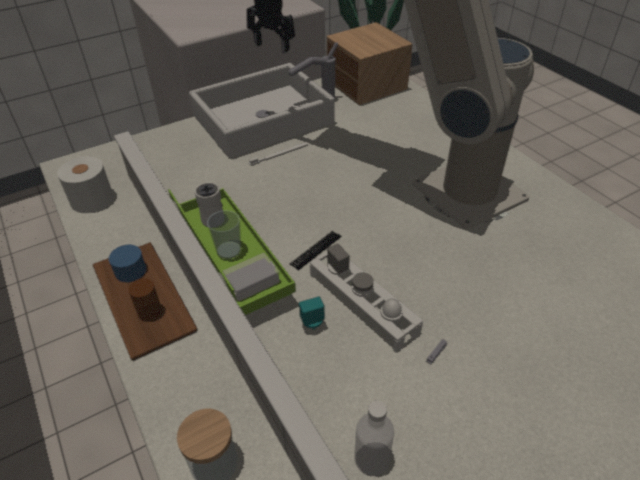

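The top view shows the pumice at about (277,246), in the sink-side end of the rack whose axis runs (197,262)–(297,243). The hub with its cross is at (385,174), and the turquoise look-alike at (247,206). The scene view agrees: block at (339,258), hub at (207,190).

```bash
python3 - <<'E'
from h import *
t="pics/top.png"
p=ray(t,277,246,.095); s=ray(t,385,174,.145)
a=ray(t,197,262,.045);b=ray(t,297,243,.045)
print(p,s,a,b,np.degrees(np.arctan2(*(b-a)[[1,0]])),np.linalg.norm(b-a), proj("pics/scene.png",p),proj("pics/scene.png",s))
d=b-a; ang=np.arctan2(d[1],d[0])+np.pi/2  # closing across rack
cands=[ang,ang+np.pi]
for c in cands:
    for P,z in((p,.25),(s,.31)):
        print(np.degrees(c),manip.solve_ik([P[0],P[1],z],down(c)))
E
```

```text
[0.46106408 0.08238424 0.095     ] [ 0.63066665 -0.19567076  0.145     ] [0.4300391  0.29576093 0.045     ] [0.47321963 0.03098867 0.045     ] -80.73743087287497 0.26827020452585304 [337.35836581 249.86861773] [208.15530271 188.20076919]
9.26256912712503 [ 1.51406645e-01  1.96283168e-01  1.96871843e+00 -4.44089210e-16
  9.76591056e-01 -1.02556838e-02]
9.26256912712503 [-3.18865480e-01  4.21310459e-01  1.49526287e+00 -4.44089210e-16
  1.22501933e+00 -4.80527809e-01]
189.26256912712503 None
189.26256912712503 None
```

```bash
python3 - <<'E'
from h import *
a=np.radians(9.26)
manip.move_to([.629,-.196,.295],down(a)); c=snap("wrist","pics/w1.png"); 
manip.move_to([.461,.082,.235],down(a)); snap("wrist","pics/w2.png")
print(manip.get_time(),proj("pics/w1.png",np.array([.6307,-.1957,.145])),proj("pics/w2.png",np.array([.461,.082,.095])))
A=cv2.imread("pics/w1.png");B=cv2.imread("pics/w2.png")
cv2.imwrite("pics/w12.png",cv2.resize(np.vstack([A,B]),(400,600)) if 0 else np.hstack([A[:,120:520],B[:,120:520]]))
E
```

```text
3.3583 [318.85893638 226.01109381] [314.2502237  229.68272728]
```

View pics/w12.png

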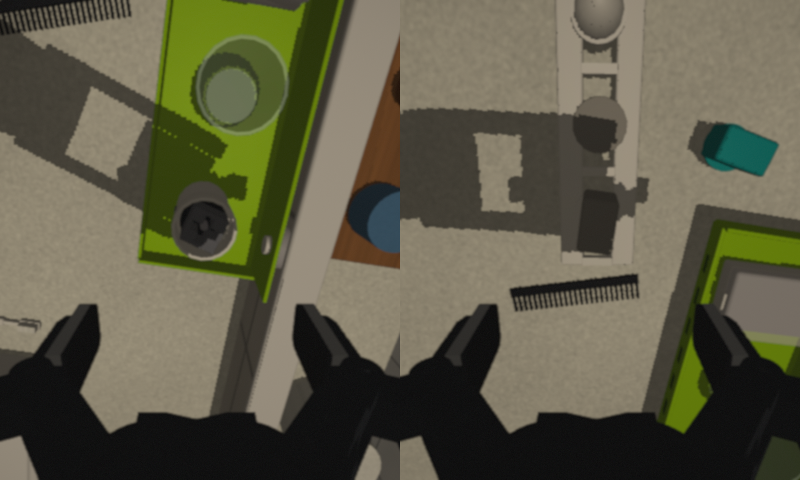

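The socket shows at about (325,225) in w1 with the hub rotated some 10–20°. The stone is at about (317,222) in w2, slightly skewed in the rack. I'll enlarge both.

```bash
python3 - <<'E'
from h import *
A=cv2.imread("pics/w1.png")[175:275,275:375];B=cv2.imread("pics/w2.png")[170:270,265:365]
f=lambda I,g:np.uint8(255*(cv2.resize(I,(400,400),interpolation=cv2.INTER_CUBIC)/255.)**g)
cv2.imwrite("pics/z12.png",np.hstack([f(A,.45),f(B,.5)]))
E
```

```text
(no output)
```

View pics/z12.png

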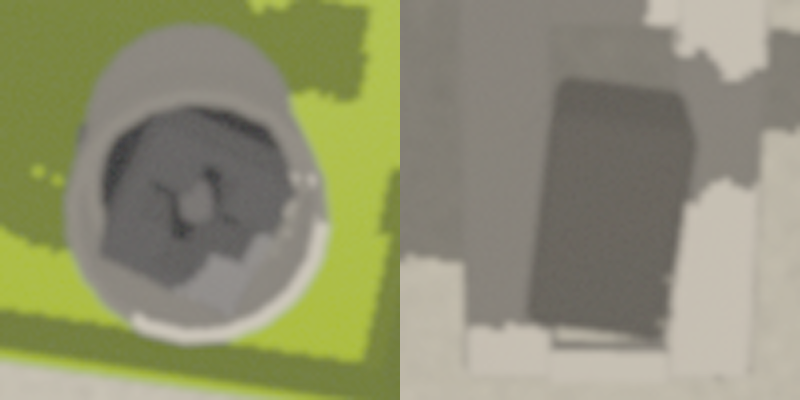

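```bash
python3 - <<'E'
from h import *
w="pics/w2.png"
c=np.array([ray(w,265+u/4,170+v/4,.095) for u,v in((153,125),(293,143),(265,337),(128,320))])
print(c.round(4).tolist(),c.mean(0))
for i in range(4):
    e=c[(i+1)%4]-c[i]; print(np.linalg.norm(e),np.degrees(np.arctan2(e[1],e[0])))
w="pics/w1.png"; s=ray(w,275+198/4,175+205/4,.145);print("socket",s)
a=np.radians(9.26)
manip.move_to([s[0]+.016,s[1]-.1,.27],down(a)); snap("wrist","pics/w3.png")
I=cv2.imread("pics/w3.png"); u,v=proj("pics/w3.png",np.array([s[0],s[1],.145])).astype(int);print(u,v,manip.get_time())
u=max(u,50);v=max(v,50);I=I[v-50:v+50,u-50:u+50]
J=cv2.resize(I,(400,400),interpolation=cv2.INTER_CUBIC)
g=cv2.createCLAHE(4,(3,3)).apply(J[:,:,1])
cv2.imwrite("pics/z3.png",np.hstack([J,cv2.merge([g]*3)]))
E
```

```text
[[0.4487, 0.1038, 0.095], [0.4766, 0.1047, 0.095], [0.4784, 0.0632, 0.095], [0.4497, 0.0623, 0.095]] [0.46334258 0.08348498 0.095     ]
0.02794099206619986 1.8071561645772352
0.04150570595583786 -87.5889521678873
0.02866502244087305 -178.2939368476172
0.041453814094950456 91.41112570504387
socket [ 0.63539832 -0.19514657  0.145     ]
316 95 4.975
```

View pics/z3.png

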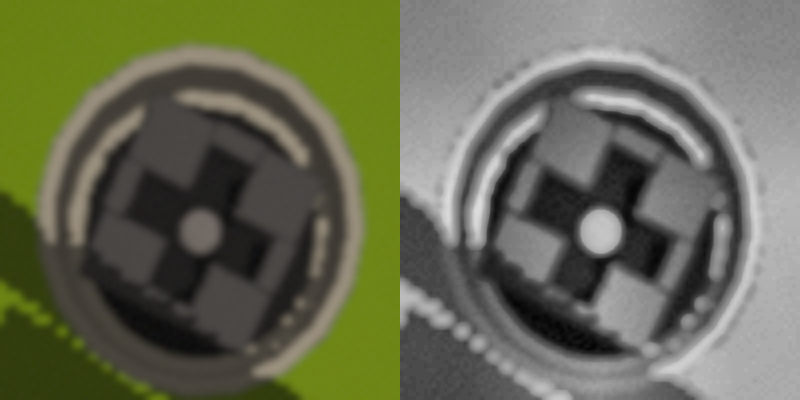

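The nadir view shows the cross socket clearly: inner corners at crop (190,187), (236,212), (163,235), (213,265), with the arms turned about 26°. Next I measure the angle by gradient orientation on the rectified mouth plane, then take a nadir look at the stone.

```bash
cat >> h.py <<'E'
def rect(fn,c,z,half,s=8000):  # top-down orthophoto: col -> +x, row -> -y ; s px/m
    w=np.array([[-1,1],[1,1],[1,-1],[-1,-1]])*half+c
    n=int(2*half*s); src=np.float32([proj(fn,np.array([x,y,z])) for x,y in w])
    H=cv2.getPerspectiveTransform(src,np.float32([[0,0],[n,0],[n,n],[0,n]]))
    return cv2.warpPerspective(cv2.imread(fn),H,(n,n),flags=cv2.INTER_CUBIC)
def orient(g,r,s=8000):  # dominant edge angle mod 90 deg, world
    g=cv2.GaussianBlur(g.astype(np.float32),(0,0),5); gx=cv2.Sobel(g,5,1,0); gy=-cv2.Sobel(g,5,0,1)
    n=g.shape[0]; Y,X=np.mgrid[:n,:n]-n/2; m=(X**2+Y**2<(r*s)**2)
    S=np.sum((np.hypot(gx,gy)**2*np.exp(4j*np.arctan2(gy,gx)))[m]); return np.degrees(np.angle(S))/4
E
python3 - <<'E'
from h import *
w="pics/w3.png"
P=np.array([ray(w,266+u/4,45+v/4,.145) for u,v in((190,187),(236,212),(213,265),(163,235))])
s=P.mean(0);print("socket",s,[np.linalg.norm(P[i]-P[i-1]).round(4) for i in range(4)])
d=np.load("pics/w3.npz")["M"];print("cam",d[:3,3])
O=rect(w,s[:2],.145,.02)
for r in(.006,.008,.010,.012): print(r,orient(O[:,:,1],r))
a=np.radians(1.8); tx=np.array([-np.sin(a),np.cos(a)])
q=np.array([.4633,.0835])-.1*tx
manip.move_to([*q,.19],down(a)); snap("wrist","pics/w4.png")
O2=rect("pics/w4.png",[.4633,.0835],.095,.04,5000)
O=cv2.resize(O,(400,400)); O2=np.uint8(255*(O2/255.)**.6)
cv2.imwrite("pics/z4.png",np.hstack([O,O2])); print(manip.get_time())
E
```

```text
socket [ 0.63575625 -0.19854333  0.145     ] [np.float64(0.0088), np.float64(0.0087), np.float64(0.0092), np.float64(0.0098)]
cam [ 0.63862164 -0.2138475   0.39141444]
0.006 26.674126
0.008 -15.171092
0.01 -15.849842
0.012 -16.169313
6.325
```

View pics/z4.png

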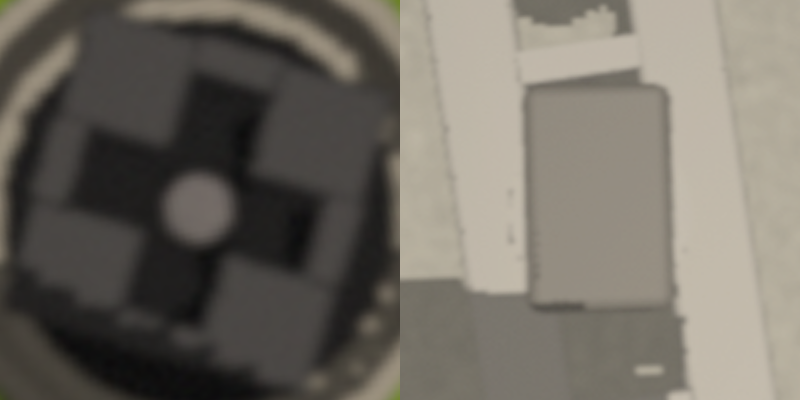

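The socket is a clean cross at −16.2° yaw, centre ≈ (0.6355, −0.1989). The stone is at ≈ (0.4633, 0.0840), yaw 1.6°, about 29×46 mm including the rim, which agrees with the given size. Grasping next.

```bash
python3 - <<'E'
from h import *
a=np.radians(1.6); g=np.array([.4633,.0840])
manip.move_to([*g,.15],down(a)); f0=np.array(manip.get_contact_force())
manip.servo_line([*g,.085],rate=.1)
print("f",np.array(manip.get_contact_force()).round(1),f0.round(1))
manip.command_gripper(.02,60)
print("w",manip.get_width(),manip.get_grip_force(),np.array(manip.get_position()).round(4))
manip.servo_line([*g,.29],rate=.15)
b=np.radians(-16.2); s=[.6355,-.1989]
print(manip.solve_ik([*s,.255],down(b)))
manip.move_to([*s,.255],down(b)); manip.hold(.3)
print(manip.get_width(),np.array(manip.get_contact_force()).round(2),manip.get_time())
snap("scene","pics/s2.png");snap("wrist","pics/w5.png")
A=cv2.imread("pics/s2.png");u,v=proj("pics/s2.png",np.array([*s,.2])).astype(int)
A=cv2.resize(A[max(v-50,0):v+50,u-40:u+40],(480,600),interpolation=cv2.INTER_CUBIC)
B=cv2.imread("pics/w5.png")[100:400,200:440]; B=cv2.resize(B,(320,400))
B=cv2.copyMakeBorder(B,0,200,0,0,cv2.BORDER_CONSTANT)
cv2.imwrite("pics/z5.png",np.hstack([A,B]));print(u,v)
E
```

```text
f [0.1 0.3 0.6] [ 0.3 -1.1  0.1]
w 0.028926330977430862 59.25252914428711 [0.4636 0.0841 0.0855]
[-3.21195368e-01  4.81311800e-01  1.53162807e+00 -4.44089210e-16
  1.12865279e+00 -3.84520289e-02]
0.028958672586568163 [ 0.26 -0.28 -1.68] 11.2583
201 168
```

View pics/z5.png

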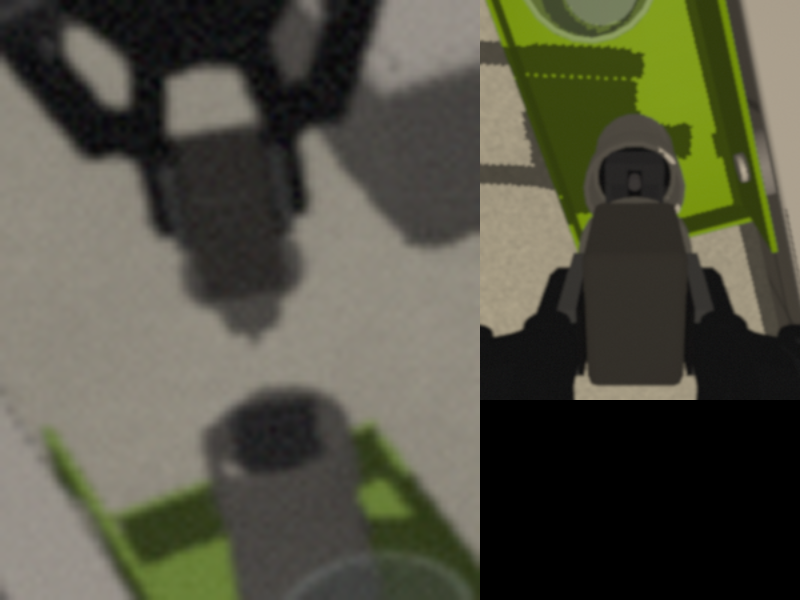

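The stone is held upright with the stem straight above the hub. Seen from the wrist, a cross arm lines up with the stone (face edges at full-image rows ~289 and ~387, columns ~279–355). Checking the held offset, then descending with force guarding.

```bash
python3 - <<'E'
from h import *
w="pics/w5.png"; b=np.radians(-16.2); tx=np.array([-np.sin(b),np.cos(b)]);ty=np.array([np.cos(b),np.sin(b)])
s=np.array([.6355,-.1989]); z=.255+.0095
f=np.array([ray(w,317,289,z),ray(w,317,387,z)])[:,:2]-s
print("tool x of edges",f@tx,"tool y",f@ty)
F0=np.array(manip.get_contact_force())
for z in np.arange(.215,.1845,-.003):
    manip.servo_line([*s,z],rate=.06 if z<.214 else .1)
    F=np.array(manip.get_contact_force())-F0; M=np.array(manip.get_torque())
    print(round(z,4),np.array(manip.get_position()).round(4),F.round(1),M.round(2))
    if F[2]>11 or np.hypot(F[0],F[1])>10: break
print(manip.get_time())
E
```

```text
tool x of edges [ 0.02451264 -0.02033585] tool y [0.00075667 0.00088426]
0.215 [ 0.6355 -0.199   0.2148] [ 1.5 -0.9  0.5] [-0.01  0.    0.04]
0.212 [ 0.6357 -0.199   0.2124] [ 0.1 -0.3 -0.2] [-0.01  0.03 -0.02]
0.209 [ 0.6354 -0.1989  0.2089] [ 0.5 -0.7 -0.3] [-0.01  0.01  0.01]
0.206 [ 0.6354 -0.1988  0.2057] [ 0.2 -0.4 -0.1] [-0.01 -0.    0.03]
0.203 [ 0.6353 -0.1988  0.2027] [ 0.4 -0.1 -0.6] [-0.   -0.02  0.06]
0.2 [ 0.6354 -0.1988  0.1997] [ 0.3 -1.2  1. ] [-0.01  0.01 -0.02]
0.197 [ 0.6358 -0.199   0.1973] [ 0.5 -0.7  3.7] [ 0.04 -0.04 -0.04]
0.194 [ 0.6358 -0.199   0.1943] [ 1.  -0.4  4.7] [-0.03 -0.04  0.  ]
0.191 [ 0.6358 -0.199   0.1913] [ 1.5 -0.7  6.1] [-0.04 -0.2   0.02]
0.188 [ 0.6358 -0.199   0.1884] [ 0.9 -1.1  6.8] [-0.   -0.1   0.02]
0.185 [ 0.6359 -0.199   0.1857] [ 1.1 -1.1  7.7] [-0.   -0.03 -0.01]
14.4083
```

Meshed, and the spring curve matches the spec. Now press until the flange bottoms out.

```bash
python3 - <<'E'
from h import *
s=[.6355,-.1989]
for z in np.arange(.184,.178,-.0007):
    manip.servo_line([*s,z],rate=.03); manip.hold(.15)
    F=np.array(manip.get_contact_force()); print(round(z,4),np.array(manip.get_position()).round(4),F.round(1))
    if F[2]>22: break
manip.hold(.5); print(np.array(manip.get_contact_force()).round(1),manip.get_width(),manip.get_grip_force(),np.array(manip.get_position()).round(4),manip.get_time())
snap("scene","pics/s3.png");A=cv2.imread("pics/s3.png");u,v=proj("pics/s3.png",np.array([*s,.16])).astype(int)
cv2.imwrite("pics/z6.png",cv2.resize(A[v-50:v+50,u-50:u+50],(600,600),interpolation=cv2.INTER_CUBIC))
E
```

```text
0.184 [ 0.6359 -0.199   0.1855] [-1.9  0.5 11.4]
0.1833 [ 0.6359 -0.199   0.1854] [-4.2  1.  16.3]
0.1826 [ 0.6359 -0.199   0.1854] [-5.6  1.  20.9]
0.1819 [ 0.636  -0.1991  0.1853] [-5.2  2.1 24.7]
[-6.6  2.7 23.9] 0.02902364259174914 62.427653074264526 [ 0.636  -0.1991  0.1854] 16.5083
```

View pics/z6.png

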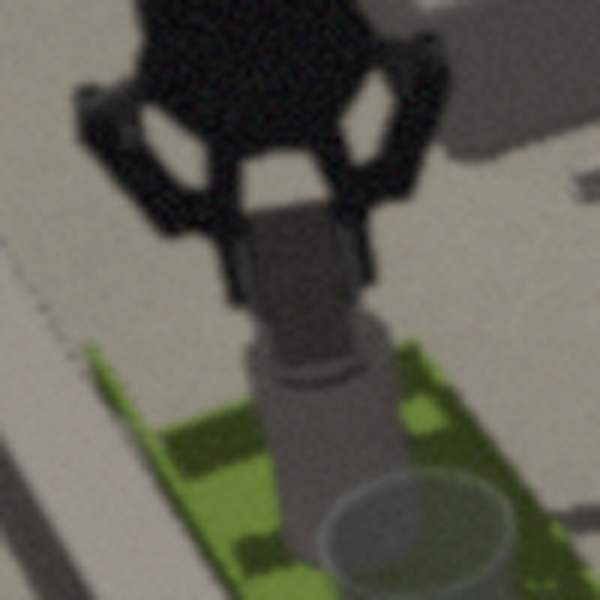

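The flange sits on the hub, at about (320,375) in the crop, and the stone is upright. The force rises sharply with no further travel, so it is hard against the stop. Handing in.

```bash
python3 -c "
from rig import manip
print(manip.sign_off())"
```

```text
the job is handed in; nothing more can be done
None
```

The pumice attachment is seated fully home in the scrubber handle's socket, and the arm is still gripping it upright and pressing down with about 24 N; I handed the job in at about 16.5 s, and the judge's verdict was not shown.

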